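# Set the plate reader's transport lock with a hex key

## Task

Take the larger of the two hex keys from the stand, feel for the socket of the transport lock under the window on top of the blue plate reader, pressing only gently, and seat the key in it. Turn the lock clockwise (seen from above) about a quarter turn at a time, letting go and taking a fresh grip on the key between turns (at least twice), until the lock comes against its stop. Leave the key standing in the socket, and do not disturb the other things on the bench.

Things in the scene. Friction and masses are not known exactly. Their poses are not given: they have to be found in the camera images.
- reader: Plate reader: blue box 280 (x) x 280 (y) x 120 mm high, fixed. Origin: centre of its underside; z up, its front (with keypad) faces its own -x. Its flat top is at z = 120 mm; a hood rises to 175 mm along its rear (own x from +40 to +140 mm). A window in the top opens on the transport lock. Never press the unseated key on reader or lock with over 40 N; 3 to 15 N is right.
- window (a point): Centre of the window, level with the reader's top (own z = 120 mm), 70 mm from the reader's centre towards its front; axes as the reader's. The window is an open square, 46 x 46 mm, sides along the reader's axes, walls 15 mm deep.
- lock_face (a point): Point 15 mm below the window's centre, on the lock's flat steel face (own z = 105 mm), which fills the window from below and has one hexagonal socket. The lock floats: the socket's centre lies up to 5.5 mm from this point in the reader's x and up to 5.5 mm in its y, differently in each run and NOT measured: feel or look for it. It does not shift when pushed. Axes as the reader's.
- lock (a joint): Turn of the lock (rad), growing clockwise seen from above; starts at 0 to 0.4, hard stop at 4.1; steady friction about 0.2 N m, stays where left. Its socket: hexagon 21 mm across flats, sharp edges, flat floor 16 mm below the face. At value v one pair of flats faces the direction v clockwise from the reader's +x (hexagon repeats every 60 degrees).
- big_key: The larger hex key, loose, 0.12 to 0.2 kg, 105 mm long, upright in one hole of the stand, grip up. Origin: centre of its tip (lower end), z up. Cone point 4 mm long (18 mm across at the tip, 20 at its top), steel hexagon 20 mm across flats to z = 60 mm (two flats face its +-x), square black grip 34 x 34 mm from z = 60 to 105 mm, sides facing +-x and +-y.
- big_key_tip (a point): Centre of the larger key's tip (same point as its origin). In the socket the key has about 0.5 mm play to each side and turns up to 0.1 rad before it drives; seated, the tip stands on the socket's floor.
- big_key_grip (a point): Centre of the larger key's square grip, 82.5 mm above the tip.
- small_key: The smaller hex key, as long and of the same shape but thinner: square grip 24 x 24 mm on a round collar 33 mm across, hexagon 10 mm across flats; stands in the other hole of the stand; not to be used. Origin: centre of its tip.
- stand: Key stand: grey block 185 (x) x 80 (y) x 70 mm high, fixed, with two 26 mm square holes in its top, 64 mm deep, 47.5 mm to either side of its centre along its x. The keys stand in them with their shanks in the hole and the underside of their grips on the top; which key is in which hole varies. Origin: centre of its underside.
- timer: Bystander: white bench timer 60 x 55 x 22 mm, loose. Origin: centre of its underside.
- vial: Bystander: amber vial, 40 mm diameter, 60 mm high, loose. Origin: centre of its underside.
- tip_box: Bystander: clear open box 120 x 85 x 50 mm, loose. Origin: centre of its underside.
- microplate: Bystander: white well plate 128 x 86 x 14 mm, loose. Origin: centre of its underside.
- notebook: Bystander: dark pink notebook 150 x 100 x 14 mm, loose. Origin: centre of its underside.
- wash_bottle: Bystander: white bottle, 72 mm diameter, 170 mm high, loose. Origin: centre of its underside.
Things that resemble listed ones, but are neither listed nor needed, are in the scene too. What is shaped like the big_key but orange is not meant.

How it is judged:
On the way, in this order (a step that is already met when the one before it is completed fails the run):
1. the larger key is seated in the lock's socket (tip at least 10 mm below the lock's face) before the lock has been turned by a quarter turn (z of big_key_tip in the frame of reader below 0.095 m and x of big_key_tip in the frame of window between -0.012 and 0.012 m and y of big_key_tip in the frame of window between -0.012 and 0.012 m and value of joint lock below 0.7 rad), for 0.1 s.
2. after about the first quarter turn (lock between 0.7 and 2.3 rad) the key, standing in the socket, is let go of for a fresh grip (z of big_key_tip in the frame of reader below 0.095 m and x of big_key_tip in the frame of window between -0.012 and 0.012 m and y of big_key_tip in the frame of window between -0.012 and 0.012 m and contact force between the fingers and big_key below 0.05 N and value of joint lock between 0.7 and 2.3 rad), for 0.1 s.
3. after about another quarter turn (lock between 2.3 and 3.8 rad) it is let go of again for a fresh grip (z of big_key_tip in the frame of reader below 0.095 m and x of big_key_tip in the frame of window between -0.012 and 0.012 m and y of big_key_tip in the frame of window between -0.012 and 0.012 m and contact force between the fingers and big_key below 0.05 N and value of joint lock between 2.3 and 3.8 rad), for 0.1 s.
At the end, for the whole second after the job is handed in: The lock stands against its stop (joint above 3.9 rad of 4.1), and the larger key stands at rest and let go in the socket: its tip at least 10 mm below the lock's face (reader z below 95 mm) and within 12 mm of the window's centre in the reader's x and y, its axis within 0.2 rad of vertical (z of big_key_tip in the frame of reader below 0.095 m and x of big_key_tip in the frame of window between -0.012 and 0.012 m and y of big_key_tip in the frame of window between -0.012 and 0.012 m and value of joint lock above 3.9 rad and angle between big_key's own z axis and vertical below 0.2 rad and linear speed of big_key below 0.02 m/s and contact force between the fingers and big_key below 0.05 N); the robot touches nothing.
It fails at once if while the key is not yet seated, it is pressed on the reader or its lock with more than 40 N (z of big_key_tip in the frame of reader above 0.0965 m and contact force between big_key and reader above 40 N).
It fails at once if the gripper bumps the reader with more than 10 N (contact force between the fingers and reader above 10 N).
It fails at once if a bystander is disturbed: another thing on the bench moved more than 20 mm (distance of any of timer, vial, tip_box, microplate, notebook, wash_bottle, small_key from where it was at the start of the episode above 0.02 m).
It also fails if it takes over 72 s, if anything falls off the work surface, if the arm or the gripper's body presses on something with over 40 N, if the wrist force passes 120 N, or if a joint passes its speed limit or range.

## Robot

A 6-joint arm with a two-finger parallel gripper is mounted at the origin on the work surface. World frame = base frame: x ahead of the robot, y to its left, z up, the work surface at z = 0. Lengths are in m, angles in rad, forces in N, time in s.
With the tool pointing down it reaches from about 0.275 to 0.875 m from the base axis. Payload 12.5 kg.
Tool frame: the origin (TCP) lies on the centre line of the jaws, within the pads' length; the fingertips stand r.finger_overhang ahead of it and the grasp point (between the pads) lies 3 mm ahead of it (r.finger_overhang is the distance from the TCP to the fingertips, in m); z points along the fingers, y is the line along which they close (so a half turn about z gives the same grasp; the last joint's range is limited). The gripper opens to 85 mm and grips with 20 to 120 N. Pads are 22 mm wide; open, the fingers measure 114 mm over their backs; the gripper's body (76 mm by 85 mm) begins 54 mm behind the grasp point. The pads swing forward as they close: fully open they stand 13 mm farther back than shut.
Start: joints at [1.139, 0.351, 1.652, -0, 1.139, -0.085], TCP at [0.187, 0.517, 0.253] pointing down, gripper open.
Joint ranges: [-2.75, 2.75], [-0.79, 2.1], [0.01, 2.65], [-1.57, 4.71], [0.07, 3.14], [-2.87, 2.87]. Speed limits (rad/s): [2.22, 2.22, 2.79, 3.14, 3.14, 3.14].

## Interface

Orientations are given as a unit quaternion [x, y, z, w].
In Python, from cell import r, optics gives the robot as it stands. The module is installed in compiled form; this text tells all that it offers. Calls block until the motion is done:
- r.move_to(position, orientation): joint-space move of the TCP to a pose.
- r.move_linear(position, rot=None, vel=0.15): straight line of the TCP; rot=None keeps the orientation; vel is the mean speed in m/s.
- r.set_joints(angles): joint-space move.
- r.set_gripper(opening, squeeze=None): opening from 0.0 (shut) to 1.0 (fully open); squeeze is the grip in N (None keeps the last); returns when the fingers have stopped.
- r.sleep(seconds).
- r.inverse_kinematics(position, orientation): joint angles nearest the present ones, or None.
- optics.get_image(name): name is "side" or "top" or "wrist"; returns a dict with "pixels" (480x640x3 uint8, red, green, blue), "depth" (480x640 float32, m along the optical axis (not along the pixel's ray), 0 where there is no reading), "fx", "fy", "cx", "cy" (pixels), "camera_from_world" (4x4, takes a point from world to camera coordinates); the wrist camera has in their place "mount" (4x4, takes a point from camera to tool coordinates, whose origin is the TCP and whose axes are the flange's). Camera axes: x right, y down, z forward; pixel columns grow to the right and rows downward; lengths in m; the calibration is good to about 2 mm. A picture is of the moment at which its call begins: read the wrist's pose just before it.
A pose or a line that the arm cannot do raises r.PlanningError and nothing moves.
- r.hand_in(): hands the job in; it is judged then, once.
Readings, each from a call of its own:
- r.current_t(): time.
- r.current_q(): joint angles.
- r.current_qvel(): joint speeds.
- r.current_effort(): joint torques, N m.
- r.current_tool_pos(): TCP position.
- r.current_ee_rot(): TCP orientation.
- r.current_contact_force(): force on the tool from outside, world axes, zero at the start.
- r.current_torque(): the same for the moment, N m.
- r.current_opening(): opening from 0.0 (shut) to 1.0 (fully open).
- r.current_finger_force(): force on a finger pad.
Only numpy, scipy, OpenCV 4.12 (cv2) and the standard library are available. Lean on these libraries where they do the work, as an engineer would, in place of code of your own. Each camera call takes 0.05 s, during which the arm holds its last target. There are 200 camera calls.

## Working session

There is one attempt and no reset: what is moved stays moved. The work goes in short steps, each a Python script; the robot and the scene stay as the last script left them, time stands still between calls to the robot, and variables do not carry over. Pictures are saved under pics/ and viewed, at most 10 in all, crops included, and the job is handed in when it is done.

```bash
ls; mkdir -p pics; python3 - <<'E'
from cell import r, optics
import cv2, numpy as np
for n in ["top","side"]:
    im=optics.get_image(n); cv2.imwrite(f"pics/{n}0.png",im["pixels"][:,:,::-1])
    np.savez(f"{n}0.npz",**im)
    print(n,im["fx"],im["cx"],im["cy"],np.round(im["camera_from_world"],3).tolist())
print(r.current_t(),r.finger_overhang,r.current_ee_rot(),r.current_contact_force())
E
```

```text
pics
top 585.4473802300497 318.91037222874155 248.25161835835763 [[0.023, -1.0, 0.004, 0.003], [-0.99, -0.023, -0.137, 0.577], [0.137, -0.001, -0.991, 1.722], [0.0, 0.0, 0.0, 1.0]]
side 496.3981611575123 321.72954162808935 229.95192799798735 [[0.827, -0.563, 0.003, -0.446], [-0.38, -0.563, -0.734, 0.29], [0.415, 0.606, -0.679, 1.078], [0.0, 0.0, 0.0, 1.0]]
0.1 0.022 [ 1.72511945e-01  9.85007287e-01 -5.04799472e-04 -1.32964521e-04] [ 0.42187097 -0.31884189 -0.75447045]
```

View pics/top0.png

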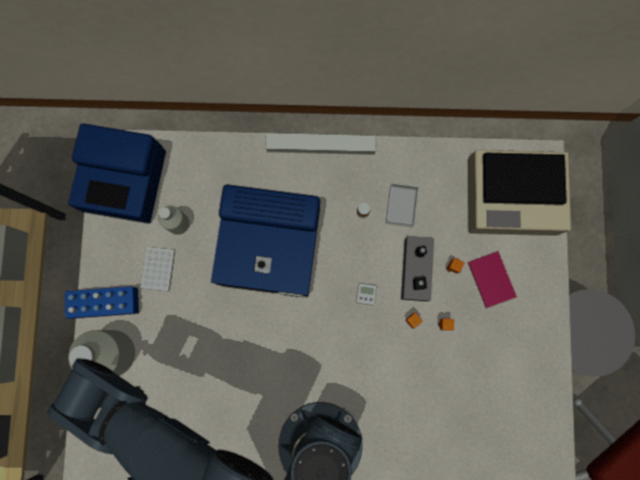

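View pics/side0.png

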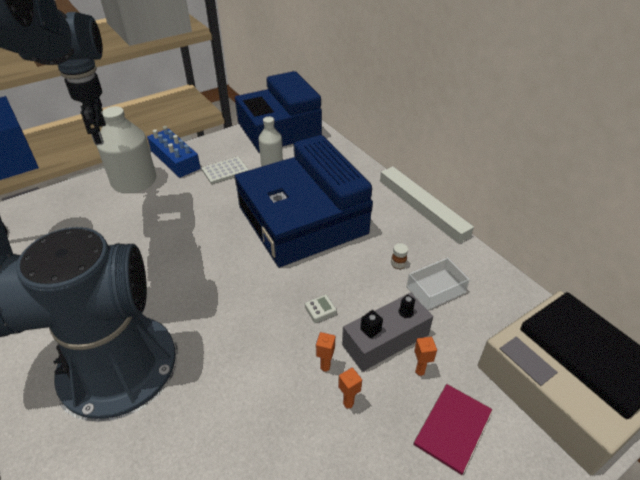

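The top view shows the blue reader at (267,240), with its window at (263,264) and the stand at (419,268). Its two black grips are at (421,251) and (420,283). The side view shows the same two grips at (408,305) and (372,322), plus three orange decoys. The wider one, at top (420,283), should be the big key, so I'll confirm that in a crop and measure it.

```bash
cat > h.py <<'E'
import numpy as np, cv2
from scipy.spatial.transform import Rotation as R
def ray(im,uv,z,T=None):
    "pixels -> points on plane z (world)"
    T=np.linalg.inv(im["camera_from_world"]) if T is None else T
    uv=np.atleast_2d(uv).astype(float)
    d=np.c_[(uv[:,0]-im["cx"])/im["fx"],(uv[:,1]-im["cy"])/im["fy"],np.ones(len(uv))]@T[:3,:3].T
    return T[:3,3]+d*((z-T[2,3])/d[:,2])[:,None]
def blobs(m,amin):
    c,_=cv2.findContours(m.astype(np.uint8),cv2.RETR_EXTERNAL,cv2.CHAIN_APPROX_NONE)
    return [k for k in c if cv2.contourArea(k)>amin]
def rect(im,k,z,T=None):
    p=ray(im,k[:,0],z,T)[:,:2]
    c,s,a=cv2.minAreaRect((p*1000).astype(np.float32)); return np.round(c,1),np.round(s,1),round(a,1)
def down(yaw):
    "tool pointing down, tool x axis at yaw"
    return (R.from_euler('z',yaw)*R.from_euler('x',np.pi)).as_quat()
E
python3 - <<'E'
from h import *
top=dict(np.load("top0.npz")); side=dict(np.load("side0.npz"))
p=top["pixels"].astype(int); 
def sub(m,x0,x1,y0,y1):
    o=np.zeros_like(m); o[y0:y1,x0:x1]=m[y0:y1,x0:x1]; return o
R_,G,B=p[...,0],p[...,1],p[...,2]
mx=p.max(2)
blk=sub(mx<45,405,433,237,300)
for k in blobs(blk,15): print("grip",k[:,0].mean(0),cv2.contourArea(k),rect(top,k,.115))
grey=sub((mx<130),395,440,225,310)
for k in blobs(grey,300): print("stand",rect(top,k,.07))
blue=sub((B>R_+35)&(B>G+20),205,330,175,305)
for k in blobs(blue,2000): print("reader",rect(top,k,.12),k[:,0].min(0),k[:,0].max(0))
w=sub(~((B>R_+25)),250,278,250,278)
for k in blobs(w,30): print("win",k[:,0].mean(0),rect(top,k,.12))
a=cv2.resize(top["pixels"][225:310,385:470],(400,400),interpolation=2)
b=cv2.resize(side["pixels"][280:370,335:440],(400,400),interpolation=2)
cv2.imwrite("pics/crop1.png",np.hstack([a,b])[:,:,::-1])
E
```

```text
grip [419.23255814 282.97674419] 135.5 (array([ 472.6, -272.8]), array([34.4, 37.3]), 1.3)
grip [420.48837209 250.8372093 ] 50.5 (array([ 563.9, -275.6]), array([28.2, 32.3]), 13.9)
stand (array([ 521.2, -274.1]), array([ 94.3, 196.5]), 86.8)
reader (array([537.7, 174.6]), array([276.3, 184.4]), 84.1) [212 220] [315 294]
reader (array([682.7, 163.7]), array([280.4,  97.5]), 83.8) [220 186] [318 229]
win [262.28813559 264.20338983] (array([515.7, 177.5]), array([47.5, 47.3]), 83.9)
```

View pics/crop1.png

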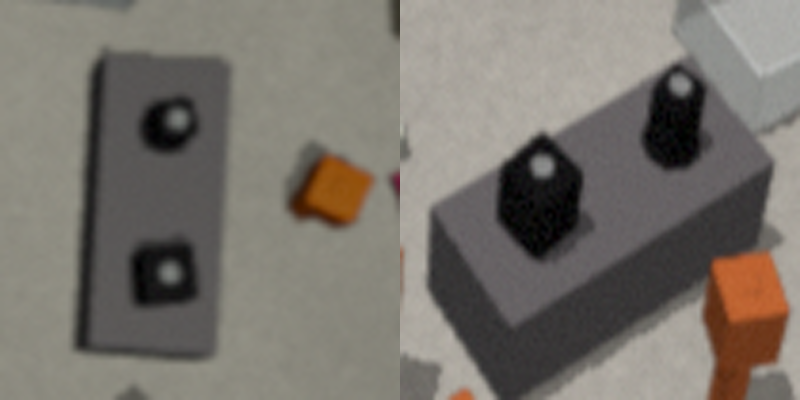

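The crop confirms it. The near key, at top (420,283), has a plain wide square grip about 34 mm across, so it is the big key. The far one, at (421,251), has a narrower grip on a round collar, so it is the small key. The orange ones are decoys. Next I'll take wrist close-ups of the window and then the key.

```bash
python3 - <<'E'
from cell import r, optics
from h import *
def snap(n):
    T=np.eye(4);T[:3,3]=r.current_tool_pos();T[:3,:3]=R.from_quat(r.current_ee_rot()).as_matrix()
    im=optics.get_image("wrist"); T=T@im["mount"]
    np.savez(n+".npz",T=T,**im); cv2.imwrite(f"pics/{n}.png",im["pixels"][:,:,::-1]); return im,T
r.move_to([.516,.178,.32],down(np.radians(84)))
r.sleep(.2); im,T=snap("wwin"); print(np.round(im["mount"],3).tolist(),im["fx"])
r.move_to([.473,-.273,.27],down(np.radians(0+90)))
r.sleep(.2); im,T=snap("wkey"); print(r.current_q(),r.current_t())
a=np.load("wwin.npz")["pixels"];b=im["pixels"]
cv2.imwrite("pics/wk.png",cv2.resize(np.hstack([a,b]),(800,300))[:,:,::-1])
E
```

```text
[[0.001, -0.949, -0.317, 0.08], [1.0, 0.001, -0.0, -0.0], [0.001, -0.317, 0.949, -0.121], [0.0, 0.0, 0.0, 1.0]] 368.9316851934006
[-6.07725677e-01  3.26605422e-01  1.64230959e+00 -4.99639965e-06
  1.17248219e+00 -6.08579838e-01] 4.0083
```

View pics/wk.png

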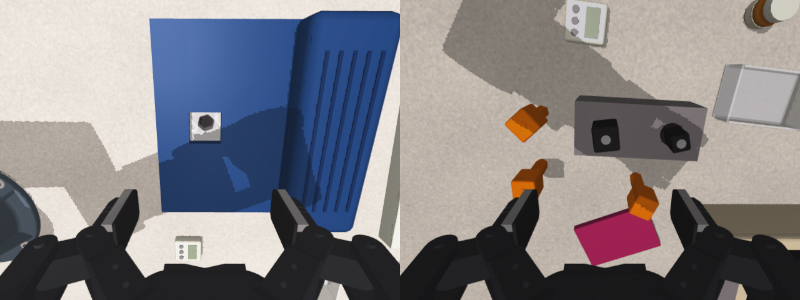

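The left half shows the window at about (205,127) with the dark hexagonal socket at (206,122). The right half shows the big grip at (605,136) and the small key at (676,137). I'll measure both from these images.

```bash
python3 - <<'E'
from h import *
w=dict(np.load("wwin.npz")); k=dict(np.load("wkey.npz"))
p=w["pixels"].astype(int); print(p[195,328],p[215,312],p[150,260])
x0,x1,y0,y1=290,365,165,240
def sub(m,x0,x1,y0,y1):
    o=np.zeros_like(m); o[y0:y1,x0:x1]=m[y0:y1,x0:x1]; return o
mb=sub(p[...,2]-p[...,0]<25,x0,x1,y0,y1)
for c in blobs(mb,100): print("win",c[:,0].mean(0),rect(w,c,.12,w["T"]))
g=cv2.cvtColor(w["pixels"],cv2.COLOR_RGB2GRAY).astype(float)
for th in (60,90,120):
  for c in blobs(sub((g<th)&(p[...,2]-p[...,0]<25),305,352,180,225),60):
    q=ray(w,c[:,0],.105,w["T"])[:,:2]*1000
    M=cv2.moments((q*10).astype(np.float32)); ctr=np.array([M['m10'],M['m01']])/M['m00']/10
    d=q-ctr; rr=np.hypot(*d.T); a=np.arctan2(d[:,1],d[:,0])
    o=np.argsort(a); aa=np.linspace(-np.pi,np.pi,720,endpoint=False); ri=np.interp(aa,a[o],rr[o],period=2*np.pi)
    f=(ri*np.exp(-6j*aa)).sum(); h=np.degrees(-np.angle(f))/6  # corner direction mod 60
    print(th,"sock",ctr.round(1),M['m00']/100,"corner deg",h.round(1),"flat",(h+30).round(1),"amp",abs(f)/720*2)
dz=w["depth"][185:220,305:350]; print(np.round(dz[::4,::4],3))
p=k["pixels"].astype(int)
for c in blobs(sub(p.max(2)<45,460,600,180,260),200): print("key",c[:,0].mean(0),rect(k,c,.115,k["T"]))
for c in blobs(sub(p.max(2)<125,440,580,140,270),2000): print("stand",rect(k,c,.07,k["T"]))
A=cv2.resize(w["pixels"][160:245,285:370],(400,400),interpolation=0); B=cv2.resize(k["pixels"][170:270,450:570],(400,400),interpolation=0)
cv2.imwrite("pics/c2.png",np.hstack([A,B])[:,:,::-1])
E
```

```text
[55 54 56] [150 147 146] [ 78 111 169]
win [327.88172043 202.25806452] (array([515.9, 179.1]), array([41.2, 44.9]), 84.1)
60 sock [517.3 183.9] 225.05271550625562 corner deg 11.8 flat 41.8 amp 0.40735751547206395
90 sock [517.1 183.3] 298.6181160211563 corner deg 12.2 flat 42.2 amp 0.33405313717303387
120 sock [517.5 181.9] 390.3793275672197 corner deg 12.7 flat 42.7 amp 0.4724307592529579
[[0.338 0.34  0.339 0.339 0.339 0.337 0.354 0.355 0.338 0.339 0.339 0.341]
 [0.34  0.34  0.339 0.34  0.357 0.356 0.357 0.357 0.357 0.339 0.341 0.34 ]
 [0.342 0.342 0.341 0.342 0.358 0.359 0.358 0.359 0.359 0.349 0.341 0.34 ]
 [0.343 0.344 0.342 0.    0.36  0.359 0.359 0.359 0.359 0.343 0.342 0.342]
 [0.343 0.344 0.344 0.344 0.356 0.36  0.36  0.361 0.36  0.345 0.345 0.345]
 [0.345 0.345 0.344 0.345 0.345 0.353 0.356 0.351 0.346 0.345 0.345 0.346]
 [0.346 0.347 0.346 0.345 0.346 0.346 0.345 0.347 0.347 0.346 0.346 0.346]
 [0.349 0.347 0.348 0.349 0.348 0.349 0.348 0.348 0.347 0.348 0.347 0.347]
 [0.349 0.348 0.35  0.349 0.348 0.348 0.349 0.349 0.349 0.349 0.349 0.35 ]]
stand (array([ 592.5, -279.2]), array([45. , 89.2]), 0.1)
```

View pics/c2.png

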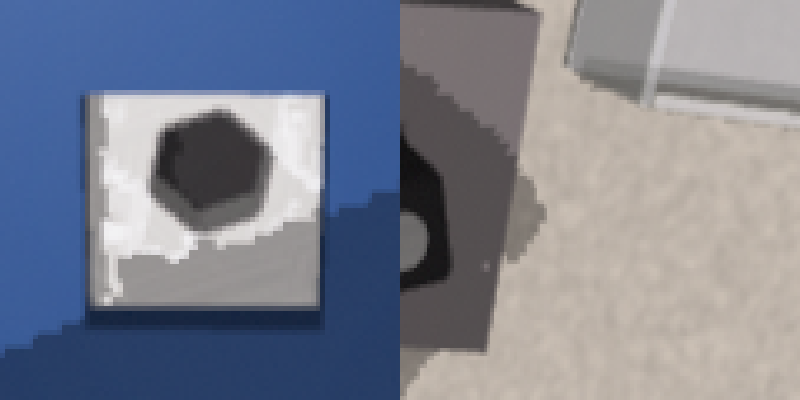

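The left half shows the hexagonal socket clearly, with a corner pointing up. At threshold 120 its area is 390 mm² against 382 expected, which puts it at (517.5, 181.9) with a flat direction of -17.3°. The right half was cropped off the key, so I'll redo it at pixel (328,217).

```bash
python3 - <<'E'
from h import *
k=dict(np.load("wkey.npz"))
def sub(m,x0,x1,y0,y1):
    o=np.zeros_like(m); o[y0:y1,x0:x1]=m[y0:y1,x0:x1]; return o
p=k["pixels"].astype(int)
for th in(35,45):
  for c in blobs(sub(p.max(2)<th,295,480,180,260),200): print(th,"key",c[:,0].mean(0),rect(k,c,.115,k["T"]))
c=max(blobs(sub((p.max(2)-p.min(2)<30)&(p.max(2)<130),275,495,150,262),2000),key=cv2.contourArea); print("stand",rect(k,c,.07,k["T"]))
# light disc on grip tops
for c in blobs(sub((p.min(2)>100),312,352,205,240),15): print("disc",ray(k,c[:,0].mean(0),.115,k["T"]))
A=cv2.resize(k["pixels"][150:270,270:500],(766,400),interpolation=0)
cv2.imwrite("pics/c3.png",A[:,:,::-1])
E
```

```text
35 key [441.25       221.04545455] (array([ 562.4, -275.4]), array([28.9, 45. ]), 43.3)
35 key [328.85798817 216.90532544] (array([ 473.8, -272. ]), array([32.7, 40.7]), 6.0)
45 key [441.03007519 220.85714286] (array([ 562.2, -275.4]), array([29. , 45.4]), 44.5)
45 key [328.67251462 216.93567251] (array([ 473.9, -272. ]), array([33. , 41.3]), 6.0)
stand (array([ 522.4, -277.5]), array([101.1, 191.5]), 89.6)
disc [[ 0.47428561 -0.27725039  0.115     ]]
```

View pics/c3.png

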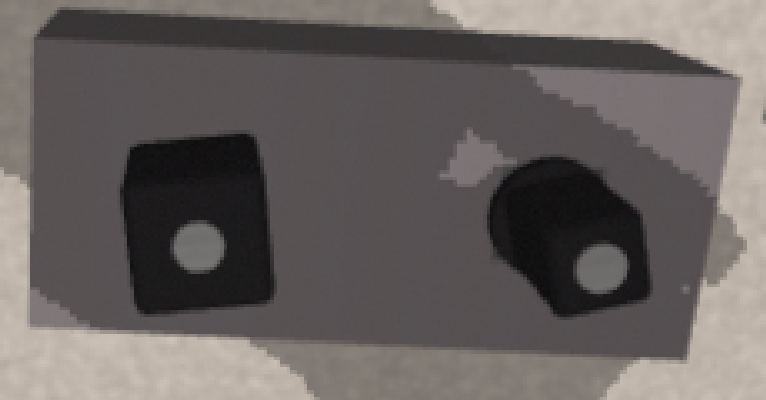

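The crop shows the square grip with its top disc at crop (199,247), world (474,-277), and a yaw of about +5°. I'll grip across y, clear of the small key, then lift and check the shank's hex orientation.

```bash
python3 - <<'E'
from cell import r, optics
from h import *
q=down(np.radians(5))
r.move_to([.474,-.277,.2],q)
r.move_linear([.474,-.277,.097],vel=.1)
r.set_gripper(0.0,squeeze=60)
print("open",r.current_opening(),r.current_finger_force(),r.current_tool_pos(),r.current_contact_force())
r.move_linear([.474,-.277,.25],vel=.12)
print(r.current_opening(),r.current_contact_force(),r.current_t())
im=optics.get_image("side"); np.savez("side1.npz",**im)
C=im["camera_from_world"]
def px(P): c=C@np.r_[P,1]; return np.array([im["cx"]+im["fx"]*c[0]/c[2],im["cy"]+im["fy"]*c[1]/c[2]])
tip=px([.474,-.277,.163]); print(tip, np.linalg.inv(C)[:3,3])
u,v=tip.astype(int)
a=cv2.resize(im["pixels"][v-65:v+25,u-45:u+45],(400,400),interpolation=2)
T=np.eye(4);T[:3,3]=r.current_tool_pos();T[:3,:3]=R.from_quat(r.current_ee_rot()).as_matrix()
w=optics.get_image("wrist"); np.savez("w1.npz",T=T@w["mount"],**w)
K=np.linalg.inv(T@w["mount"])@np.r_[.474,-.277,.163,1]; U=w["cx"]+w["fx"]*K[0]/K[2];V=w["cy"]+w["fy"]*K[1]/K[2]; print(U,V)
U,V=int(U),int(V)
b=w["pixels"][max(V-60,0):V+60,U-60:U+60]
cv2.imwrite("pics/lift.png",np.hstack([a,cv2.resize(b,(400,400),interpolation=2)])[:,:,::-1])
E
```

```text
open 0.3932291606904378 59.84136164188385 [ 0.47414138 -0.27705983  0.09729985] [-0.08205203  0.20574233  4.25302756]
0.39003766556958547 [-0.05971096 -1.3414129  -2.29170049] 8.4667
[372.92128198 302.60537697] [ 0.03113817 -0.74038216  0.94575513]
325.53799847338234 250.1178236569688
```

View pics/lift.png

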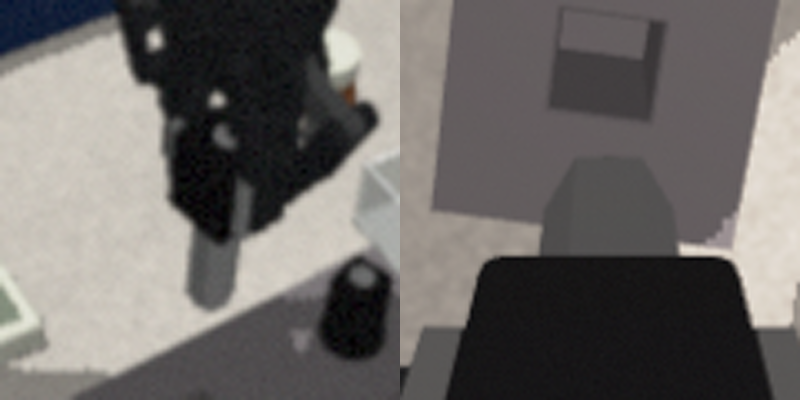

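The wrist crop shows a flat facing the camera: one edge is at column 571 of a 540–678 silhouette, and the tip's front edge runs 575–645 at row 157. So key x lies along tool x. The lower edge of the grip is at row 257. I'll work out the key's in-hand offset from those edges, then approach the socket.

```bash
python3 - <<'E'
from cell import r
from h import *
w=dict(np.load("w1.npz")); Rt=R.from_quat(r.current_ee_rot()).as_matrix(); t=r.current_tool_pos(); print(t)
s=120/400; U0,V0=325-60,250-60
for nm,c,row,z,ex in (("tip",610,157,t[2]-.087,9),("gripbottom",608,257,t[2]-.027,17)):
    P=ray(w,[U0+(c-400)*s,V0+row*s],z,w["T"])[0]; print(nm,(Rt.T@(P-t)*1000).round(1),"key offset x",((Rt.T@(P-t))[0]*1000-ex).round(1))
# go above socket, key yaw 163 deg
a=np.radians(162.7); off=0
r.move_to([.5175,.182,.30],down(a)); print(r.current_q().round(2) if hasattr(r.current_q(),'round') else r.current_q())
r.move_linear([.5175,.182,.22],vel=.1); r.sleep(.3)
print(r.current_contact_force(),r.current_torque(),r.current_tool_pos(),r.current_t())
E
```

```text
[ 0.47382854 -0.27688668  0.24936989]
tip [ 8.3  1.7 87. ] key offset x -0.7
gripbottom [15.4  1.3 27. ] key offset x -1.6
[ 0.25  0.3   1.6  -0.    1.24 -1.01]
[-1.25753681 -0.28549799 -2.01005066] [ 0.06623133 -0.0042759   0.03204116] [0.5175974  0.18203493 0.22032145] 11.5167
```

```bash
cat > probe.py <<'E'
from cell import r
from h import *
def fz(n=3):
    f=[]
    for _ in range(n): f.append(r.current_contact_force()); r.sleep(.01)
    return np.mean(f,0)
def down_to(x,y,z0,z1,step,f0,lim=5,vel=.03):
    "step down from z0; stop at lim N of upward force; return z reached and force"
    z=z0
    while z>z1:
        z-=step; r.move_linear([x,y,z],vel=vel)
        f=fz()-f0
        if f[2]>lim: break
    return r.current_tool_pos()[2],f
E
python3 - <<'E'
from probe import *
f0=fz(10); x,y=.5153,.1818
r.move_linear([x,y,.196],vel=.05); print(fz(5)-f0)
z,f=down_to(x,y,.196,.184,.0007,f0); print(z,f.round(2),r.current_tool_pos(),(r.current_torque()),r.current_t())
np.save("f0.npy",f0)
E
```

```text
[ 0.74899417  0.00704535 -0.1306374 ]
0.19194843194332092 [-2.29 -0.59 11.34] [0.51556663 0.18183888 0.19194843] [-0.32113898  0.65891228  0.01119865] 14.2
```

```bash
python3 - <<'E'
from probe import *
f0=np.load("f0.npy"); x,y=.5153,.1818
for dx,dy in [(1,1),(0,1.5),(1.5,0),(1.5,2.2)]:
    X,Y=x+dx/1e3,y+dy/1e3
    r.move_linear([X,Y,.1945],vel=.05)
    z,f=down_to(X,Y,.1933,.187,.0005,f0)
    print(dx,dy,round(z,4),f.round(1),(np.array(r.current_torque())).round(2),round(r.current_t(),1))
    if z<.1905: break
E
```

```text
1 1 0.1918 [-0.9 -0.7  7.1] [-0.23  0.44 -0.11] 15.6
0 1.5 0.1921 [-0.9 -0.8  5.2] [-0.17  0.29 -0.03] 16.6
1.5 0 0.1916 [-0.1 -0.4  6.5] [-0.16  0.16 -0.05] 18.0
1.5 2.2 0.1916 [-0.2 -0.8  6.5] [-0.19  0.24  0.02] 19.3
```

None of the five probes dropped in, so I'll take one look with the key and socket in the same frame.

```bash
python3 - <<'E'
from probe import *
from cell import optics
x,y=.516,.182
r.move_linear([x,y,.235],vel=.1); r.sleep(.2)
T=np.eye(4);T[:3,3]=r.current_tool_pos();T[:3,:3]=R.from_quat(r.current_ee_rot()).as_matrix()
w=optics.get_image("wrist"); W=T@w["mount"]; np.savez("w2.npz",T=W,tool=T,**w)
K=np.linalg.inv(W)@np.r_[x,y,.12,1]; U=int(w["cx"]+w["fx"]*K[0]/K[2]);V=int(w["cy"]+w["fy"]*K[1]/K[2]); print(U,V,r.current_t())
b=w["pixels"][V-75:V+75,U-90:U+90]
cv2.imwrite("pics/look2.png",cv2.resize(b,(720,600),interpolation=2)[:,:,::-1])
E
```

```text
329 236 20.1667
```

View pics/look2.png

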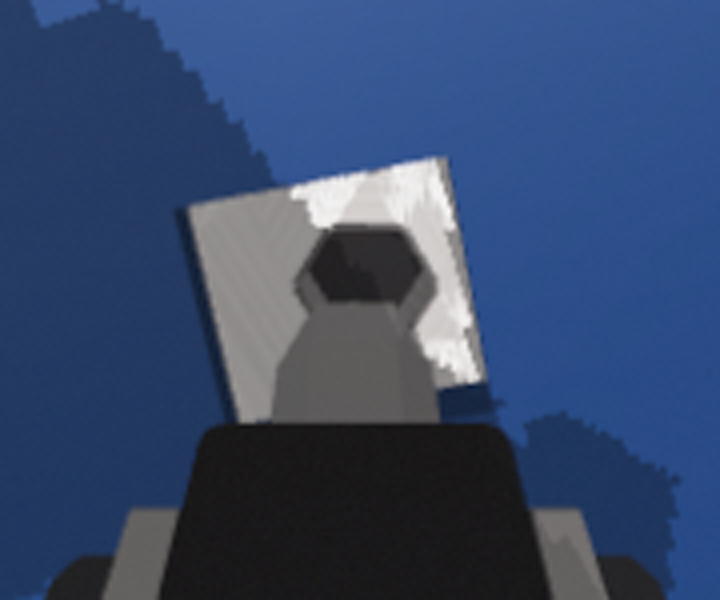

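The hexes are parallel. The socket's far edge is at crop row 224, with its side corners at columns 295 and 437. The key tip's front edge is at row 303, columns 313–407. The relative offset follows from these.

```bash
python3 - <<'E'
from h import *
w=dict(np.load("w2.npz")); t=w["tool"]; U,V=329,236
def loc(c,row,z):
    P=ray(w,[U-90+c/4,V-75+row/4],z,w["T"])[0]; return t[:3,:3].T@(P-t[:3,3])*1000
a=loc(370,224,.105);l=loc(295,285,.105);rr=loc(437,285,.105)
print("socket far",a.round(1),"l",l.round(1),"r",rr.round(1))
ft=t[2,3]-.087; b=loc(360,303,ft); print("tip",b.round(1), loc(313,303,ft).round(1),loc(407,303,ft).round(1))
s=np.array([(l[0]+rr[0])/2*.5+.5*(a[0]-10.5),(l[1]+rr[1])/2]); k=np.array([b[0]-9,b[1]])
d=s-k; print("socket ctr x est",a[0]-10.5,(l[0]+rr[0])/2,"delta tool",d,"TCP",(t[:3,3]*1000+t[:3,:3]@np.r_[d,0]).round(1))
E
```

```text
socket far [  9.3   1.7 129.3] l [ -2.1 -11.7 129.3] r [ -2.   13.7 129.2]
tip [ 9.2 -0.3 87. ] [ 9.2 -7.3 87. ] [ 9.2  6.8 87. ]
socket ctr x est -1.2144103683723966 -2.038193422653796 delta tool [-1.85074025  1.27901286] TCP [517.9 182.6 234.3]
```

```bash
python3 - <<'E'
from probe import *
f0=np.load("f0.npy"); x,y=.5179,.1826
r.move_linear([x,y,.197],vel=.1)
for dx,dy in [(0,0),(.3,-1.3),(1.3,0),(.8,1.3),(1.5,-1.3)]:
    X,Y=x+dx/1e3,y+dy/1e3
    r.move_linear([X,Y,.1945],vel=.05)
    z,f=down_to(X,Y,.1931,.187,.0006,f0)
    print(dx,dy,round(z,4),f.round(1),(np.array(r.current_torque())).round(2),round(r.current_t(),1))
    if z<.1905: break
E
```

```text
0 0 0.1866 [2.1 1.7 0.3] [ 0.39 -0.39 -0.02] 24.0
```

It has dropped in. I'll go down to the floor, easing the side forces on the way.

```bash
python3 - <<'E'
from probe import *
f0=np.load("f0.npy"); X,Y,z=.5179,.1826,.187
while z>.1755:
    z-=.0012
    f=fz(2)-f0
    X+=np.clip(f[0]*8e-5,-3e-4,3e-4); Y+=np.clip(f[1]*8e-5,-3e-4,3e-4)
    r.move_linear([X,Y,z],vel=.03)
    f=fz(2)-f0; 
    if f[2]>9: break
print(X,Y,z,r.current_tool_pos(),f.round(1),np.array(r.current_torque()).round(2),r.current_t())
np.save("xy.npy",[X,Y])
E
```

```text
0.5184519517169902 0.18316437583935644 0.17499999999999993 [0.51875405 0.1831689  0.17616112] [-2.7 -1.7 13.1] [-0.3   0.75  0.01] 26.8083
```

Seated: TCP z is 0.1762 against 0.176 expected for the floor. Now the first quarter turn.

```bash
cat > turn.py <<'E'
from probe import *
def yaw(): return R.from_quat(r.current_ee_rot()).as_matrix()[:2,0]
def ydeg(): a=yaw(); return np.degrees(np.arctan2(a[1],a[0]))
def turn(deg,pos,kx=-.0008,step=12,stop=1.0):
    "clockwise by deg about the key's axis (kx: key centre along tool x)"
    y0=np.radians(ydeg()); c=np.array(pos)+np.r_[kx*np.cos(y0),kx*np.sin(y0),0]
    t0=r.current_torque()[2]; n=int(np.ceil(deg/step)); log=[]
    for i in range(1,n+1):
        y=y0-np.radians(deg*i/n)
        r.move_to(c-np.r_[kx*np.cos(y),kx*np.sin(y),0],down(y))
        tz=r.current_torque()[2]-t0; f=r.current_contact_force(); log.append((round(np.degrees(y)),round(tz,2),*np.round(f,1)))
        if abs(tz)>stop: break
    return log
E
python3 - <<'E'
from turn import *
X,Y=.5184,.1831
r.move_linear([X,Y,.1765],vel=.03); print(fz(),r.current_t())
for l in turn(85,[X,Y,.1765]): print(l)
print(ydeg(),r.current_t(),r.current_tool_pos())
E
```

```text
[ 0.01798152 -0.09149836 -1.03807821] 27.0833
(152, np.float64(-0.03), np.float64(1.5), np.float64(-1.4), np.float64(-2.1))
(141, np.float64(0.02), np.float64(0.1), np.float64(-4.1), np.float64(-1.2))
(131, np.float64(-0.05), np.float64(-0.0), np.float64(-4.7), np.float64(-1.7))
(120, np.float64(0.01), np.float64(-0.8), np.float64(-6.4), np.float64(-0.5))
(110, np.float64(0.02), np.float64(-1.7), np.float64(-6.7), np.float64(0.8))
(99, np.float64(-0.08), np.float64(-2.4), np.float64(-6.1), np.float64(1.5))
(88, np.float64(-0.04), np.float64(-3.3), np.float64(-7.1), np.float64(2.7))
(78, np.float64(-0.05), np.float64(-4.0), np.float64(-6.2), np.float64(1.9))
78.18279845559623 29.4833 [0.51838258 0.18311317 0.17631164]
```

The torque barely rose, so I'll check that the key followed. I'll release it, rotate back 90° with the jaws open, and look.

```bash
python3 - <<'E'
from turn import *
from cell import optics
print("op",r.current_opening(),r.current_finger_force())
r.move_linear([.5184,.1831,.1765],vel=.03)
r.set_gripper(1.0); print("op",r.current_opening(),r.current_finger_force()); r.sleep(.3)
r.move_linear([.5184,.1831,.26],vel=.15)
r.move_to([.5184,.1831,.26],down(np.radians(77.7+90))); r.sleep(.1)
print(ydeg(),r.current_t(),r.current_q())
T=np.eye(4);T[:3,3]=r.current_tool_pos();T[:3,:3]=R.from_quat(r.current_ee_rot()).as_matrix()
w=optics.get_image("wrist"); W=T@w["mount"]; np.savez("w3.npz",T=W,tool=T,**w)
K=np.linalg.inv(W)@np.r_[.5184,.1831,.16,1]; U=int(w["cx"]+w["fx"]*K[0]/K[2]);V=int(w["cy"]+w["fy"]*K[1]/K[2]); print(U,V)
cv2.imwrite("pics/reg1.png",cv2.resize(w["pixels"][V-75:V+75,U-90:U+90],(720,600),interpolation=2)[:,:,::-1])
p=w["pixels"]; m=np.zeros(p.shape[:2],bool); m[V-60:V+60,U-60:U+60]=(p.max(2)<45)[V-60:V+60,U-60:U+60]
for c in blobs(m,200): print(c[:,0].mean(0),rect(w,c,.194,W))
E
```

```text
op 0.39085395241193865 60.571807622909546
op 0.9968003001942288 0.0
167.65480687136687 32.8 [ 2.54852897e-01  3.43644895e-01  1.64483228e+00  2.74101328e-06
  1.15341454e+00 -1.10048029e+00]
329 244
[327.53252033 253.23577236] (array([511.1, 183.2]), array([32.6, 43.8]), 79.2)
```

View pics/reg1.png

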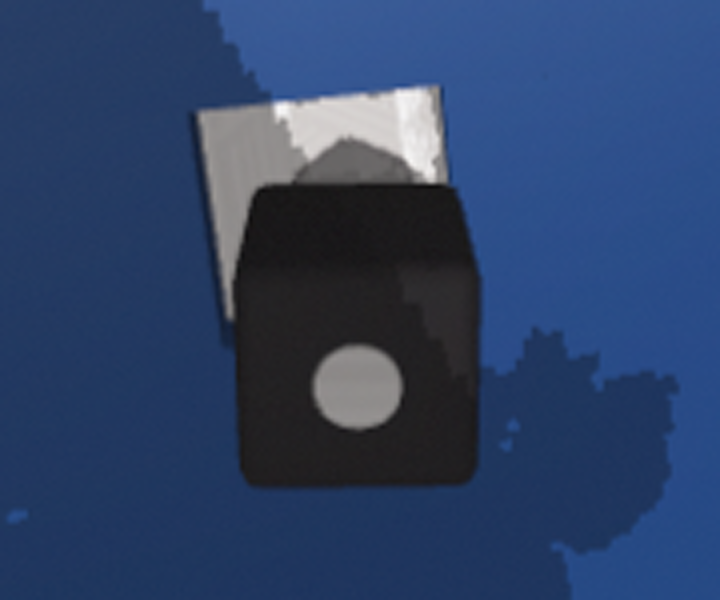

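The grip stands square to the tool after the 90° step back, with the disc centred at (358,387), so the key followed and stands in the socket. Now the fresh grip and second turn, then release and the third grip.

```bash
python3 - <<'E'
from turn import *
w=dict(np.load("w3.npz")); u,v=329-90+358//4,244-75+387//4; d=w["depth"][v,u]
print("disc",(w["T"]@np.r_[(u-w["cx"])/w["fx"]*d,(v-w["cy"])/w["fy"]*d,d,1])[:3].round(4))
X,Y,Z=.5184,.1831,.1765
r.move_linear([X,Y,Z],vel=.12); r.set_gripper(0.0,squeeze=60); print("op",r.current_opening(),fz().round(1))
for l in turn(85,[X,Y,Z],kx=0,step=17): print(*l)
print(ydeg(),r.current_opening(),r.current_tool_pos(),r.current_t())
r.set_gripper(1.0); r.sleep(.3); print("rel",r.current_finger_force())
r.move_to([X,Y,Z],down(np.radians(82.7+90))); print(ydeg(),fz().round(1))
r.set_gripper(0.0,squeeze=60); print("op",r.current_opening(),r.current_finger_force(),fz().round(1),r.current_t())
E
```

```text
disc [0.5174 0.1824 0.1951]
op 0.39425931653295015 [-1.3 -0.3  4.4]
151 0.0 -2.1 0.1 5.2
134 0.0 -1.9 -2.6 5.3
117 -0.08 -1.8 -1.9 6.0
100 -0.05 -2.6 -1.9 7.1
83 -0.02 -3.0 -3.0 6.5
82.65983557691929 0.39597134290159014 [0.51820998 0.18288195 0.17687271] 36.1583
rel 0.0
172.63320176052116 [-0.2 -0.4  0.2]
op 0.3940141597834458 59.361732602119446 [-0.4 -0.2  2.3] 38.9917
```

```bash
python3 - <<'E'
from turn import *
P=[.5184,.1831,.1768]
for l in turn(48,P,kx=0,step=16): print(*l)
for l in turn(30,P,kx=0,step=3,stop=.8): print(*l, round(r.current_opening(),3))
print(ydeg(),r.current_opening(),r.current_tool_pos(),r.current_t())
E
```

```text
157 -0.01 -0.4 0.1 -0.1
141 -0.03 0.5 -0.9 -0.8
125 -0.0 -1.1 -1.3 -1.3
122 0.12 -0.9 -1.7 -0.9 0.392
119 0.06 -1.3 -2.6 -1.2 0.392
116 0.07 -1.3 -3.0 -0.3 0.392
113 0.05 -2.5 -3.0 -1.9 0.392
110 0.15 -3.2 -2.8 -1.1 0.392
107 0.46 -2.9 -2.9 -2.1 0.392
104 0.43 -3.2 -3.4 -2.0 0.392
101 0.75 -3.6 -3.8 -1.9 0.392
98 0.42 -3.3 -3.8 -1.9 0.392
95 -0.23 -3.6 -3.3 -1.5 0.392
95.13578410676975 0.3919674469720182 [0.5182705  0.18306136 0.17671487] 42.6167
```

The torque rises from about 109°, which matches the stop at roughly 4.1 rad, then drops again at 95°. I'll release and look.

```bash
python3 - <<'E'
from turn import *
from cell import optics
r.set_gripper(1.0); print(r.current_finger_force()); r.sleep(.2)
X,Y=.5184,.1831
r.move_linear([X,Y,.26],vel=.15); r.sleep(.1); print(ydeg(),r.current_t(),r.current_torque())
T=np.eye(4);T[:3,3]=r.current_tool_pos();T[:3,:3]=R.from_quat(r.current_ee_rot()).as_matrix()
w=optics.get_image("wrist"); W=T@w["mount"]; np.savez("w4.npz",T=W,tool=T,**w)
K=np.linalg.inv(W)@np.r_[X,Y,.16,1]; U=int(w["cx"]+w["fx"]*K[0]/K[2]);V=int(w["cy"]+w["fy"]*K[1]/K[2]); print(U,V)
cv2.imwrite("pics/end.png",cv2.resize(w["pixels"][V-75:V+75,U-90:U+90],(720,600),interpolation=2)[:,:,::-1])
E
```

```text
0.0
95.11386849312792 44.1833 [-0.0128892  -0.0568891  -0.03292576]
329 242
```

View pics/end.png

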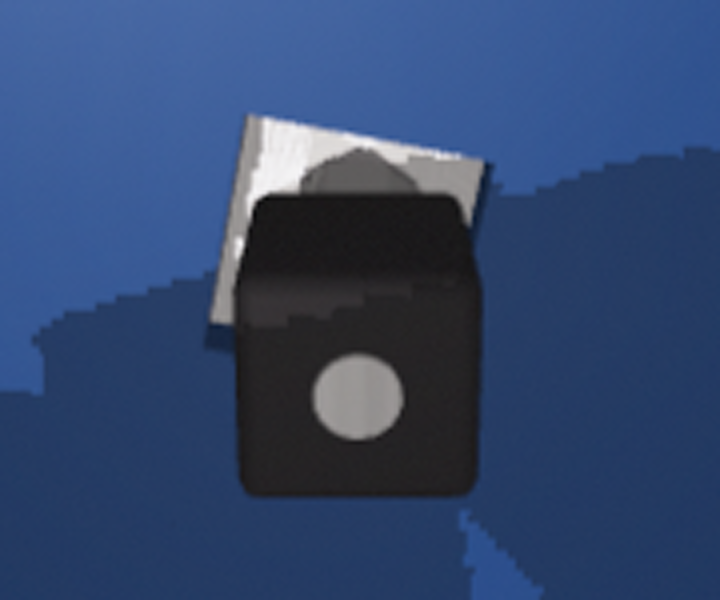

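The grip is square to the tool at 95°, upright and still seated. The total key rotation (about 248°) looks slightly more than expected, so I'll check the shank's facets numerically from the depth images of both looks.

```bash
python3 - <<'E'
from h import *
for n in ("w3","w4"):
    w=dict(np.load(n+".npz")); d=w["depth"]; v,u=np.mgrid[0:480,0:640]
    P=np.stack([(u-w["cx"])/w["fx"]*d,(v-w["cy"])/w["fy"]*d,d,np.ones_like(d)],-1)@w["T"].T
    t=w["tool"]; L=(P[...,:3]-t[:3,3])@t[:3,:3]*1000; z=P[...,2]*1000; rad=np.hypot(L[...,0],L[...,1])
    m=(rad<15)&(z>107)&(z<148)&(d>0)
    print(n,"shank pts",m.sum())
    for y in range(-12,14,2):
        s=m&(abs(L[...,1]-y)<1)
        if s.sum()>2: print(y,s.sum(),"x",np.median(L[...,0][s]).round(1),"z",z[s].min().round(),z[s].max().round())
    g=(rad<30)&(z>190)&(z<200); q=L[...,:2][g].astype(np.float32); print("grip top",cv2.minAreaRect(q),np.median(z[g]))
    # window edge angle: face level points
    f=(abs(z-105)<3)&(rad<45); print("face pts",f.sum(),z[f].mean())
E
```

```text
w3 shank pts 146
-10 7 x 6.7 z 108.0 113.0
-8 10 x 7.9 z 107.0 117.0
-6 16 x 8.8 z 107.0 123.0
-4 16 x 10.1 z 107.0 125.0
-2 24 x 11.3 z 109.0 130.0
0 24 x 11.2 z 108.0 130.0
2 18 x 10.1 z 107.0 127.0
4 14 x 9.1 z 107.0 122.0
6 11 x 7.8 z 108.0 119.0
8 5 x 6.5 z 108.0 112.0
grip top ((0.8036937713623047, -0.733306884765625), (34.06504440307617, 34.063018798828125), 89.30133056640625) 194.07833397987275
face pts 1330 105.24877604652954
w4 shank pts 132
-8 3 x 5.6 z 107.0 114.0
-6 18 x 8.6 z 107.0 125.0
-4 15 x 8.8 z 108.0 125.0
-2 19 x 8.7 z 107.0 125.0
0 20 x 8.8 z 108.0 125.0
2 19 x 8.9 z 108.0 125.0
4 16 x 8.8 z 107.0 124.0
6 17 x 8.7 z 108.0 125.0
8 4 x 5.8 z 108.0 114.0
grip top ((-0.5845680236816406, 0.034511566162109375), (34.00688171386719, 33.89604187011719), 89.86170196533203) 194.03004405949955
face pts 873 105.2751969475862
```

The key is seated (top at 194 mm) and square to the tool, but its 248° rotation exceeds the stop. It may have cammed over one flat at the stop (torque rose, then dropped). I'll refine v0 and the reader yaw from the earlier depth image; this uses no robot time.

```bash
python3 - <<'E'
from h import *
from scipy.optimize import minimize
w=dict(np.load("wwin.npz")); d=w["depth"]; v,u=np.mgrid[0:480,0:640]
P=np.stack([(u-w["cx"])/w["fx"]*d,(v-w["cy"])/w["fy"]*d,d,np.ones_like(d)],-1)@w["T"].T*1000
z=P[...,2]; near=np.hypot(P[...,0]-516,P[...,1]-180)<60
# window outline (below top) ; socket outline (below face)
m=near&(z<116)&(d>0); c=max(blobs(m,50),key=cv2.contourArea); print("win",rect(w,c,.12,w["T"]))
m=near&(z<102)&(np.hypot(P[...,0]-517,P[...,1]-182)<18)&(d>0); c=max(blobs(m,50),key=cv2.contourArea)
q=ray(w,c[:,0],.105,w["T"])[:,:2]*1000
# width over direction: flats are the minima of the support width (AF 21)
a=np.radians(np.arange(0,180,1)); wd=[np.ptp(q@[np.cos(t),np.sin(t)]) for t in a]
s=np.array(wd).reshape(3,60).mean(0); print("socket flat dir mod 60:",s.argmin(),s.min(), "c",q.mean(0),"corner",s.argmax(),s.max())
top=near&(abs(z-120)<2)
E
```

```text
win (array([516.2, 177.6]), array([44.1, 45.5]), 84.1)
socket flat dir mod 60: 43 20.400946143230062 c [517.50783399 181.88796355] corner 14 22.844030037985743
```

```bash
python3 - <<'E'
from turn import *
P=[.5184,.1831,.1768]
r.move_linear(P,vel=.15); r.set_gripper(0.0,squeeze=60); print(r.current_opening(),r.current_t(),r.current_torque())
for l in turn(48,P,kx=0,step=4,stop=.45): print(*l)
print(ydeg(),r.current_t(),r.current_opening())
E
```

```text
0.3894170717348783 45.4667 [-0.09056136  0.54021203 -0.00696319]
91 -0.15 -1.8 -0.4 4.0
87 -0.15 -2.3 -0.1 5.4
83 -0.22 -2.4 -1.7 5.7
79 -0.17 -1.3 -1.1 5.3
75 -0.18 -1.9 -0.7 7.7
71 -0.22 -2.6 -1.1 6.2
67 -0.14 -2.7 -2.2 5.6
63 -0.03 -1.4 -0.4 5.9
59 -0.0 -1.0 -0.3 5.8
55 -0.05 -2.6 -1.3 6.6
51 -0.03 -2.7 -2.1 8.0
47 0.4 -2.5 -1.4 7.5
47.25925612647299 48.4667 0.3911023075678312
```

That explains it. The key had cammed over one flat, and the stop torque now rises again at 47–50°, exactly 60° after the first rise at 107–110°. So the lock is against its stop; I'll release without pushing further and verify by depth.

```bash
python3 - <<'E'
from turn import *
from cell import optics
r.sleep(.2); r.set_gripper(1.0); r.sleep(.2)
r.move_linear([.5184,.1831,.26],vel=.12); r.sleep(.2)
T=np.eye(4);T[:3,3]=r.current_tool_pos();T[:3,:3]=R.from_quat(r.current_ee_rot()).as_matrix()
w=optics.get_image("wrist"); W=T@w["mount"]; d=w["depth"]; v,u=np.mgrid[0:480,0:640]
P=np.stack([(u-w["cx"])/w["fx"]*d,(v-w["cy"])/w["fy"]*d,d,np.ones_like(d)],-1)@W.T
L=(P[...,:3]-T[:3,3])@T[:3,:3]*1000; z=P[...,2]*1000
g=(np.hypot(L[...,0],L[...,1])<30)&(z>185)&(z<205)
print(cv2.minAreaRect(L[...,:2][g].astype(np.float32)),np.median(z[g]),np.ptp(z[g]),ydeg(),r.current_contact_force(),r.current_finger_force(),r.current_t())
E
```

```text
((-0.8057193756103516, 0.6932868957519531), (34.15605163574219, 34.21220016479492), 89.11386108398438) 194.0050101329586 11.864475052403833 47.11738994256877 [ 0.2138808  -0.25419281 -0.77468023] 0.0 50.5167
```

```bash
python3 -c "
from cell import r
print(r.hand_in())"
```

```text
the job is handed in; nothing more can be done
None
```

I handed the job in at about 50.5 s: the big key stands seated and let go in the socket, with the lock judged against its stop from a torque rise (its angle can't be read directly); on the third turn I overran the stop, so the key slipped past one flat and I gripped it a third time and turned it back to the stop.

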